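Set the length stop on the cutting rail

ROBOT

A 6-joint arm with a two-finger parallel gripper is mounted at the origin on the work surface. World frame = base frame: x ahead of the robot, y to its left, z up, the work surface at z = 0. Lengths are in m, angles in rad, forces in N, time in s.
With the tool pointing down it reaches from about 0.35 to 0.775 m from the base axis. Payload 7.3 kg.
Tool frame: the origin (TCP) lies at the very end of the fingers, on their centre line; the grasp point (between the pads) lies 19 mm behind it (robot.tcp_to_grasp is the distance from the TCP to the grasp point, in m); z points along the fingers, y is the direction in which the jaws open and shut (so a half turn about z gives the same grasp; the last joint's range is limited). The gripper opens to 92 mm and grips with 3 to 60 N. Pads are 19 mm wide; open, the fingers measure 130 mm over their backs; the gripper's body (75 mm by 190 mm) begins 47 mm behind the grasp point.
Start: joints at [-0.146, 0.342, 1.524, -0, 1.275, -0.146], TCP at [0.525, 0, 0.227] pointing down, gripper open.
Joint ranges: [-2.53, 2.53], [-0.77, 2.02], [0.04, 2.7], [-1, 4.14], [0.28, 2.66], [-3.11, 3.11]. Speed limits (rad/s): [2.57, 2.57, 3.14, 3.14, 3.14, 3.14].

INTERFACE

Orientations are given as [roll, pitch, yaw] about the fixed x, y, z axes, in that order (R = Rz(yaw) Ry(pitch) Rx(roll)).
In Python, from cell import robot gives the robot as it stands.
- The arm moves only by the tool arm_command, never from a script. Its argument "motion" is a list that holds one entry, the list of rows, each a list of 7 numbers: the turn, a rotation vector about the tool's x, y, z in units of 90 degrees (1.0 is 90 degrees), then the shift along the tool's x, y, z in units of 30 cm (1.0 is 30 cm), then the opening, from -1 (shut) to 1 (fully open). In form: [[[wx, wy, wz, tx, ty, tz, grip], ...]]. A call has 1 to 8 rows; each row is the pose to reach, as a shift and turn from the pose commanded when the call began, along the tool's axes at that moment; what a row does not reach only later rows make up. A row lasts 1/10 s, in which the tool goes at most 50 mm and 8.59 degrees, less where a joint would pass 70% of its speed; a pose out of reach is approached as far as the arm can. A call with a number of a shift or a turn outside -1 to 1 is refused whole. A call with a gripper value outside its range is refused whole. The fingers move at their own pace and stop on an object; "grip_force" is the grip in N (left out, the last holds). Time passes only in rows, so rows that repeat a pose let the fingers close. It gives the time, the measured TCP pose, the force and the opening at its end, in the units of the state.
- robot.observe(): the state, without advancing time (a new reading comes with each control period).
- robot.read_camera(name): name is "scene" or "side" or "wrist"; returns a dict with "image" (480x640x3 uint8, red, green, blue), "z_map" (480x640 float32, m along the optical axis (not along the pixel's ray), 0 where there is no reading), "fov_y" (degrees; the focal length in pixels is half the picture's height over the tangent of half this angle, whatever the lens; pixels are square), "cx", "cy" (the principal point, pixels), "k1" (the pictures are not rectified: a ray, as slopes to the right and down, at radius r is drawn at 1 + k1 r^2 times it, then the intrinsics apply), "cam_to_world" (4x4, takes a point from camera to world coordinates). Camera axes: x right, y down, z forward; pixel columns grow to the right and rows downward; lengths in m; the calibration is good to about 2 mm. A picture is of the moment at which its call begins.
- robot.hand_in(): hands the job in, once; it reports no verdict.
The state is a dict: "time": time; "qpos": joint angles; "qvel": joint speeds; "joint_efforts": joint torques, N m; "tool_pos": TCP position; "tool_rot": TCP orientation; "contact_force": force on the tool from outside, world axes, zero at the start; "torque": the same for the moment, N m; "opening": finger opening in m.
Only numpy, scipy, OpenCV 4.12 (cv2) and the standard library are available. Lean on these libraries where they do the work, as an engineer would, in place of code of your own. Each camera call takes 0.05 s, during which the arm holds its last target.

TASK

Set the length stop: with closed fingertips press the green spring pad in the middle of the black slider to free its brake and, keeping it pressed, push the slider along the rail until it rests against the red stop with the white stripe. Then let the pad come up so that the slider locks there. Do not grip or force the slider, and leave everything else on the bench where it is.

Things in the scene. Friction and masses are not known exactly. Their poses are not given: they have to be found in the camera images.
- rail: aluminium rail fixed to the bench, 60 wide (its x) x 620 long (its y) x 20 high; origin at the centre of its underside, on the bench. The slider and both stops ride on top of it. Yellow scale strip along its -x edge.
- slider (a joint): position of the black slider along the rail, m: 0 at the rail's middle, growing towards rail +y. Pad up: a spring wedge brake holds it against about 18 N. Pad down: it slides with 1 to 2 N. Moving it with the pad up, or letting the pad up part-way, is wrong; so is over 45 N of contact on slider and pad together.
- slider_mid (a point): point fixed to the slider, 50 mm above the bench: the centre of the raised green pad's top; axes as the rail's. Slider 84 (rail x) x 90 (rail y) mm, top 55 mm above the bench: two end ridges, each 17 mm thick in y, with a 56 mm gap between them, filled by the pad; the gap is open towards +-x.
- pad (a joint): how far the green pad is pressed down, m: about 0 up, 0.010 fully down. Pad 62 (rail x) x 54 (rail y) mm, flat top 50 mm above the bench when up, 5 mm below the ridges. About 7.5 N to begin, 11 N at full travel; brake free from 2 mm. A fingertip pressing on it carries the slider along by friction or by pushing a ridge from inside.
- stop_red: red stop with a white stripe on top, clamped immovably across the rail, at either end: 76 (rail x) x 30 (rail y) mm, top 51 mm above the bench, a steel screw head 6 mm higher. Origin on the bench under its centre, axes as the rail's. The slider touches it when slider_mid is 60 mm away along the rail.
- stop_grey: plain grey stop of the same shape, clamped on the other side of the slider. Not the one wanted.
- offcut: wood offcut 45 x 160 x 27 mm lying in front of the rail; origin under its centre. Bystander.
- screwdriver: orange screwdriver lying behind the rail. Bystander.
- tape: yellow tape measure 66 x 34 x 62 mm standing behind the rail; origin under its centre. Bystander.
- spray: spray can, 52 mm across, 160 mm high; origin under its centre. Bystander.
- glue: glue bottle, 52 mm across, 150 mm high; origin under its centre. Bystander.
- square: try square with dark wooden stock 110 mm and steel blade, lying flat. Bystander.
- wrench: steel wrench lying flat behind the rail. Bystander.

How it is judged:
On the way, in this order (a step that is already met when the one before it is completed fails the run):
1. the pad is pressed down at least 2 mm with the slider still within 10 mm of where it stood (value of joint pad above 0.002 m and distance of slider_mid from where it was at the start of the episode below 0.01 m), for 0.1 s.
2. with the pad still pressed, the slider has come up to the red stop (gap under 4 mm) (value of joint pad above 0.0015 m and horizontal distance between slider_mid and stop_red below 0.064 m), for 0.1 s.
At the end, for the whole second after the job is handed in: The slider stands at the red stop (gap under 4 mm), still, with the green pad up again (within 1.5 mm) so that it is locked; spray can and glue bottle stand upright and all loose things are within 20 mm of where they were (horizontal distance between slider_mid and stop_red below 0.064 m and value of joint pad below 0.0015 m and velocity of joint slider between -0.005 and 0.005 m/s and angle between each of spray, glue's own z axis and vertical below 0.2 rad and distance of each of offcut, screwdriver, tape, spray, glue, square, wrench from where it was at the start of the episode below 0.02 m); the robot touches nothing.
It fails at once if the pad is up (pressed less than 1 mm) while the slider is part-way: over 12 mm from where it stood and over 20 mm short of the red stop (value of joint pad below 0.001 m and distance of slider_mid from where it was at the start of the episode above 0.012 m and horizontal distance between slider_mid and stop_red above 0.08 m).
It fails at once if the slider is gripped or forced: more than 45 N between the fingers and the slider with its pad (contact force between the fingers and slider above 45 N).
It fails at once if a loose thing on the bench is moved or lifted by more than 20 mm (distance of any of offcut, screwdriver, tape, spray, glue, square, wrench from where it was at the start of the episode above 0.02 m).
It also fails if it takes over 38 s, if anything falls off the work surface, if the arm or the gripper's body presses on something with over 40 N, if the wrist force passes 120 N, or if a joint passes its speed limit or range.

## Working session

There is one attempt and no reset: what is moved stays moved. The work goes in short steps, Python scripts to look and compute and a tool call to move; the robot and the scene stay as the last step left them, time stands still between calls to the robot, and variables do not carry over. Pictures are saved under pics/ and viewed, and the job is handed in when it is done.

Besides the shell and the picture viewer there is one more tool, called after "Emit:" by a JSON object that holds its "name" and its "arguments", one argument or row to a line. arm_command: Moves the arm, as the interface text tells. Its arguments: {"type":"object","properties":{"motion":{"type":"array"},"grip_force":{"type":"number"}},"required":["motion"]}

```bash
mkdir -p pics
cat > h.py <<'E'
import numpy as np,cv2
from cell import robot
def grab(n,tag):
    c=robot.read_camera(n); cv2.imwrite(f'pics/{tag}.png',c['image'][:,:,::-1]); np.savez(f'{tag}.npz',**c); return c
def load(tag):
    d=np.load(f'{tag}.npz'); return {k:d[k] for k in d.files}
def world(c):
    f=240/np.tan(np.radians(float(c['fov_y']))/2)
    K=np.array([[f,0,float(c['cx'])],[0,f,float(c['cy'])],[0,0,1]])
    v,u=np.mgrid[0:480,0:640]; p=np.stack([u,v],-1).reshape(-1,1,2).astype(float)
    s=cv2.undistortPoints(p,K,np.array([float(c['k1']),0,0,0])).reshape(480,640,2)
    z=c['z_map']; P=np.stack([s[...,0]*z,s[...,1]*z,z],-1)
    T=c['cam_to_world']; return P@T[:3,:3].T+T[:3,3]
E
python3 - <<'E'
from h import *
for n in('scene','side','wrist'):
    c=grab(n,n+'0'); print(n,c['fov_y'],c['k1'],c['cam_to_world'].round(3).tolist())
print(robot.observe())
E
```

```text
scene 52.731192041974644 0.00829999046210828 [[0.442, 0.699, -0.562, 1.221], [0.897, -0.338, 0.285, -0.371], [0.009, -0.63, -0.776, 1.072], [0.0, 0.0, 0.0, 1.0]]
side 48.68571246035315 -0.15914524741459607 [[-0.976, -0.161, 0.145, 0.278], [-0.216, 0.687, -0.693, 0.999], [0.012, -0.708, -0.706, 1.088], [0.0, 0.0, 0.0, 1.0]]
wrist 59.68179483340836 0.00012355683143301793 [[1.0, 0.001, -0.002, 0.524], [0.0, -0.962, -0.273, 0.075], [-0.002, 0.273, -0.962, 0.384], [0.0, 0.0, 0.0, 1.0]]
{'time': 0.15, 'qpos': array([-1.45982296e-01,  3.42564221e-01,  1.52474863e+00,  3.23981963e-06,
        1.27540082e+00, -1.45966486e-01]), 'qvel': array([-0.0008945 , -0.00224906, -0.00131721,  0.00065483, -0.00077833,
       -0.00077136]), 'joint_efforts': array([ 7.52666965e-04, -4.31470585e+01, -2.44352603e+01,  7.18239485e-02,
        5.38185902e-02, -1.32920518e-04]), 'tool_pos': array([5.24717125e-01, 7.41403313e-05, 2.26220902e-01]), 'tool_rot': array([-3.14048401e+00, -1.66116028e-04,  1.57077948e+00]), 'contact_force': array([ 0.18234028,  0.67701442, -0.20818432]), 'torque': array([0.00392659, 0.02353724, 0.02382899]), 'opening': 0.09178187162637869}
```

View pics/scene0.png

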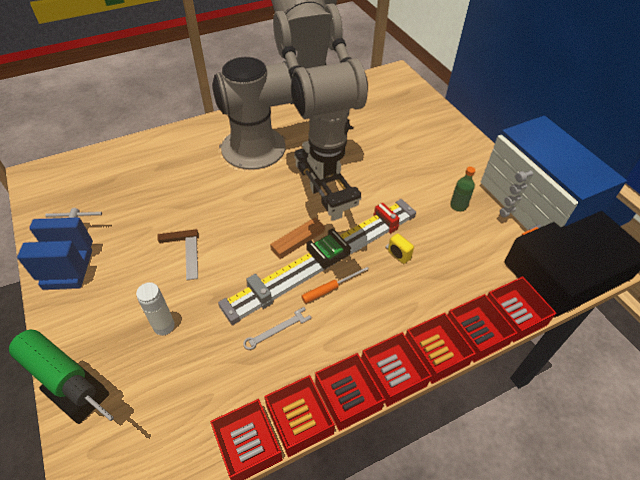

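View pics/side0.png

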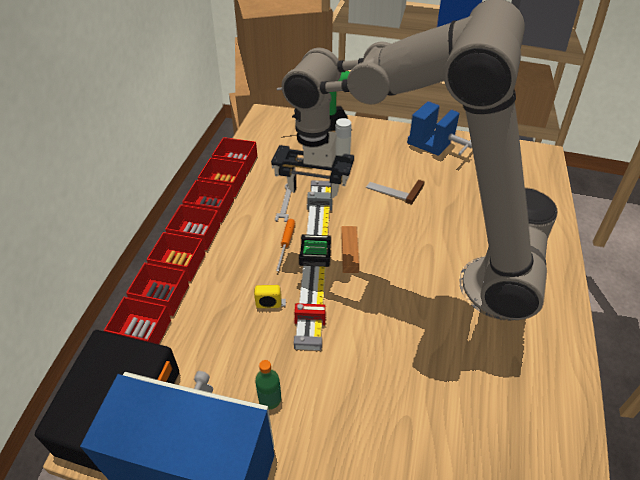

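View pics/wrist0.png

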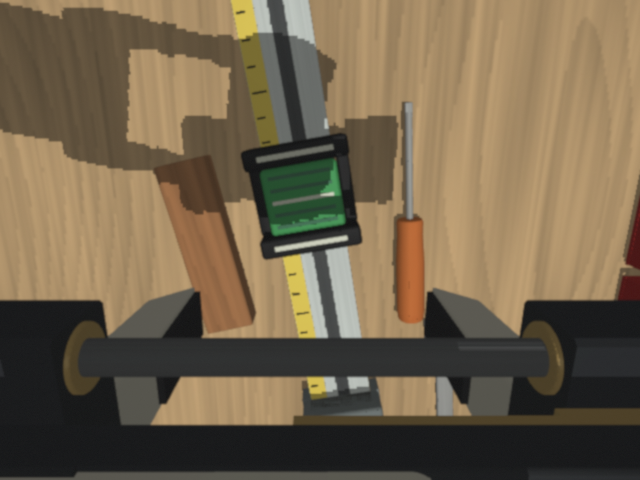

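The wrist view (up is +y, right is +x) shows the slider with its green pad at about (303,197), and the grey stop at (340,400) towards -y. In the scene view the red stop is at (387,217), at the +y end of the rail. Next I measure all three.

Run:
```python
from h import *
for t in('scene0','side0','wrist0'):
    c=load(t); W=world(c); hsv=cv2.cvtColor(c['image'],cv2.COLOR_RGB2HSV); H,S,V=[hsv[...,i].astype(int) for i in range(3)]
    ok=c['z_map']>0
    reg=ok&(W[...,0]>.3)&(W[...,0]<.75)&(W[...,1]>-.3)&(W[...,1]<.6)
    def rep(n,m):
        if m.sum()<8: print(t,n,'none');return
        P=W[m]; 
        r=cv2.minAreaRect((P[:,:2]*1000).astype(np.float32)); print(t,n,m.sum(),'mean',P.mean(0).round(4),'med z',np.median(P[:,2]).round(4),'rect',np.round(r[0],1),np.round(r[1],1),round(r[2],1))
    rep('green',reg&(H>45)&(H<85)&(S>90)&(W[...,2]>.035)&(W[...,2]<.06)&(W[...,1]<.35))
    rep('red',reg&((H<6)|(H>174))&(S>130)&(W[...,2]>.044)&(W[...,2]<.058)&(W[...,1]<.5))
    rep('slider',reg&(W[...,2]>.047)&(W[...,2]<.06)&(abs(W[...,0]-.51)<.08)&(abs(W[...,1]-.15)<.09)&(V<90))
    m=reg&(W[...,2]>.015)&(W[...,2]<.025)&(H>20)&(H<32)&(S>150)
    rep('yellow',m)
    if m.sum()>50:
        l=cv2.fitLine(W[m][:,:2].astype(np.float32),cv2.DIST_HUBER,0,1e-4,1e-4).ravel(); print('dir',l, np.degrees(np.arctan2(l[1],l[0])))
    for n,b in(('tape',(H>20)&(H<32)&(S>150)&(W[...,2]>.03)),('glue',(H>45)&(H<90)&(S>60)&(W[...,2]>.07))):rep(n,reg&b)
```

```text
scene0 green 323 mean [0.5209 0.0171 0.0495] med z 0.0497 rect [517.7  17.6] [64.1 53.3] 12.5
scene0 red 145 mean [0.4848 0.2191 0.0497] med z 0.0497 rect [481.4 222.1] [78.1 32.2] 9.9
scene0 slider 19 mean [0.5429 0.0687 0.0529] med z 0.0532 rect [566.9 111.3] [129.7  26.7] 58.9
scene0 yellow 604 mean [ 0.5095 -0.0272  0.0199] med z 0.0199 rect [573.9  16. ] [179.3 572.2] 9.7
dir [ 0.17057742 -0.9853443   0.50022715 -0.02018071] -80.178604
scene0 tape 323 mean [0.604  0.1909 0.0613] med z 0.059 rect [553.8 246.9] [510.7 207.2] 67.2
scene0 glue 207 mean [0.5272 0.4473 0.1009] med z 0.1002 rect [554.6 311.3] [521.1 202. ] 67.8
side0 green 305 mean [0.5129 0.0193 0.0514] med z 0.0516 rect [513.5  19.9] [64.5 67.3] 9.2
side0 red 227 mean [0.4767 0.2292 0.0507] med z 0.0509 rect [505.  121.8] [ 71.5 257.4] 14.6
side0 slider 88 mean [0.5283 0.0865 0.0533] med z 0.0528 rect [506.4 142. ] [167.6 149.9] 84.4
side0 yellow 498 mean [0.4909 0.0688 0.0209] med z 0.021 rect [570.8  16.2] [173.  570.2] 9.7
dir [ 0.16672136 -0.98600405  0.48840654  0.03636659] -80.40275
side0 tape 371 mean [0.5901 0.1989 0.0572] med z 0.06 rect [539.9   8.7] [453.4  79. ] 76.4
side0 glue 490 mean [0.5073 0.4503 0.1192] med z 0.1007 rect [496.8 252.9] [575.3 287. ] 68.2
wrist0 green 4763 mean [0.5156 0.02   0.0505] med z 0.0507 rect [514.4  18.9] [64.6 57.4] 9.9
wrist0 red none
wrist0 slider 552 mean [0.5293 0.0635 0.0547] med z 0.0549 rect [520.3  64.6] [60.7  9. ] 0.3
wrist0 yellow 2215 mean [0.4952 0.0093 0.0208] med z 0.0208 rect [498.2  -8.4] [ 13.2 362.3] 9.8
dir [ 0.17092627 -0.98528385  0.49522623  0.00934566] -80.15832
wrist0 tape none
wrist0 glue none
```

Emit:
{"name": "arm_command", "arguments": {
  "motion": [
    [[0,0,-0.054,0.05,-0.02,0.1,-1],[0,0,-0.109,0.106,-0.038,0.2,-1],[0,0,-0.109,0.106,-0.038,0.3,-1],[0,0,-0.109,0.106,-0.038,0.4,-1],[0,0,-0.109,0.106,-0.038,0.42,-1],[0,0,-0.109,0.106,-0.038,0.42,-1],[0,0,-0.109,0.106,-0.038,0.42,-1],[0,0,-0.109,0.106,-0.038,0.42,-1]]
  ],
  "grip_force": 15
}}

```text
time: 0.95
tool_pos: [0.5147, 0.0317, 0.1022]
tool_rot: [3.139, 0.001, 1.742]
contact_force: [0.3, 0.4, 0.1]
opening: 0.0321
```

Run:
```python
from h import *
c=grab('wrist','wrist1'); W=world(c); grab('side','side1')
hsv=cv2.cvtColor(c['image'],cv2.COLOR_RGB2HSV); H,S,V=[hsv[...,i].astype(int) for i in range(3)]
m=(H>45)&(H<85)&(S>90)&(W[...,2]>.035)&(W[...,2]<.06)
P=W[m]; print(m.sum(),P.mean(0),cv2.minAreaRect((P[:,:2]*1000).astype(np.float32)))
m=((H<6)|(H>174))&(S>130)&(W[...,2]>.044)&(W[...,2]<.058)
P=W[m]; print(m.sum()); 
if len(P): print(P.mean(0),cv2.minAreaRect((P[:,:2]*1000).astype(np.float32)))
print(robot.observe())
```

```text
7864 [0.51539598 0.02308554 0.05068527] ((515.2720947265625, 20.637672424316406), (66.28678894042969, 55.78097152709961), 9.56828784942627)
0
{'time': 1.05, 'qpos': array([-8.72636180e-02,  4.60665231e-01,  1.72269938e+00, -2.76199069e-05,
        9.55812281e-01, -2.58379994e-01]), 'qvel': array([-0.00016944,  0.00338671,  0.00714868, -0.00059756, -0.00489971,
       -0.00043183]), 'joint_efforts': array([-8.61771230e-03, -4.44713795e+01, -1.98624051e+01,  5.67862764e-02,
        5.17317723e-02,  3.80117044e-04]), 'tool_pos': array([0.51435801, 0.03168559, 0.10194815]), 'tool_rot': array([3.13926285e+00, 6.39110521e-04, 1.74192787e+00]), 'contact_force': array([-0.33002713,  0.35999596, -0.28667849]), 'torque': array([ 0.02469191, -0.04236005,  0.009611  ]), 'opening': 0.024558114113394508}
```

View pics/wrist1.png

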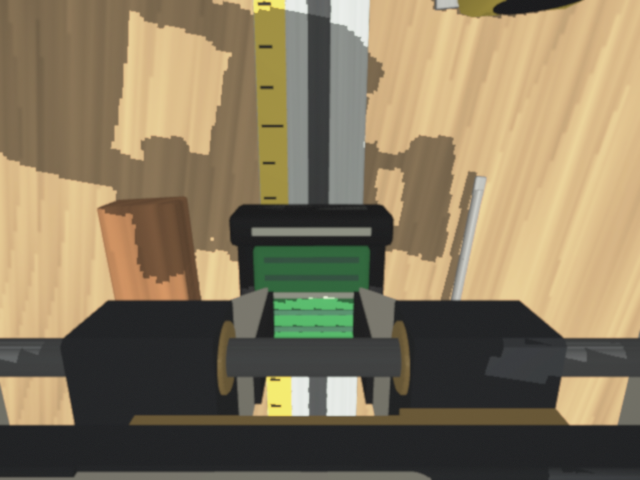

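View pics/side1.png

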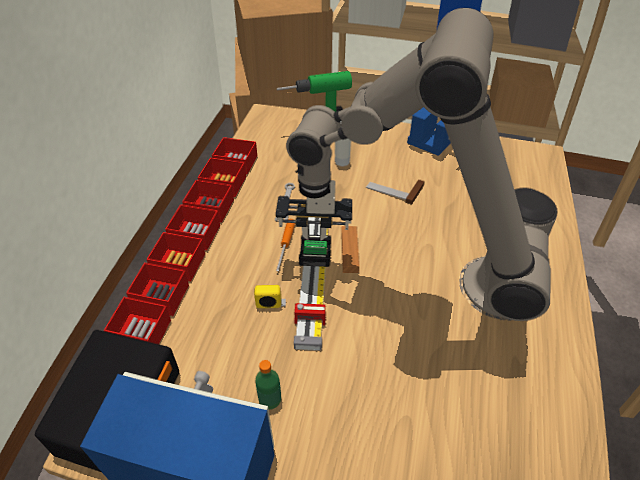

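The fingers sit squarely over the pad, aligned with the rail and still closing. The wrist image shows the ridge at (310,225). I descend to just above the pad.

Emit:
{"name": "arm_command", "arguments": {
  "motion": [
    [[0,0,0,0,0,0,-1],[0,0,0,0,0,0.03,-1],[0,0,0,0,0,0.07,-1],[0,0,0,0,0,0.11,-1],[0,0,0,0,0,0.14,-1],[0,0,0,0,0,0.15,-1],[0,0,0,0,0,0.15,-1]]
  ]
}}

```text
time: 1.75
tool_pos: [0.5132, 0.0319, 0.0549]
tool_rot: [-3.14, -0.0, 1.742]
contact_force: [-0.0, -1.1, 0.6]
opening: 0.0005
```

Closed at 0.055. Now I press down about 10 mm in steps.

Emit:
{"name": "arm_command", "arguments": {
  "motion": [
    [[0,0,0,0,0,0.008,-1],[0,0,0,0,0,0.016,-1],[0,0,0,0,0,0.023,-1],[0,0,0,0,0,0.03,-1],[0,0,0,0,0,0.036,-1],[0,0,0,0,0,0.036,-1],[0,0,0,0,0,0.036,-1]]
  ]
}}

```text
time: 2.45
tool_pos: [0.514, 0.0318, 0.0461]
tool_rot: [3.14, 0.0, 1.742]
contact_force: [-2.0, 0.6, 8.8]
opening: 0.0004
```

Emit:
{"name": "arm_command", "arguments": {
  "motion": [
    [[0,0,0,0,0,0.004,-1],[0,0,0,0,0,0.007,-1],[0,0,0,0.01,0,0.007,-1],[0,0,0,0.03,0,0.007,-1],[0,0,0,0.05,0,0.007,-1],[0,0,0,0.07,0,0.007,-1],[0,0,0,0.08,0,0.007,-1],[0,0,0,0.08,0,0.007,-1]]
  ]
}}

```text
time: 3.25
tool_pos: [0.5099, 0.0558, 0.0441]
tool_rot: [3.14, 0.0, 1.742]
contact_force: [-3.0, 1.1, 9.3]
opening: 0.0004
```

Run:
```python
from h import *
c=grab('wrist','wrist2'); s=grab('scene','scene2');side=grab('side','side2')
for c in(c,s,side):
    W=world(c)
    hsv=cv2.cvtColor(c['image'],cv2.COLOR_RGB2HSV); H,S,V=[hsv[...,i].astype(int) for i in range(3)]
    m=(H>45)&(H<85)&(S>90)&(W[...,2]>.035)&(W[...,2]<.06)&(W[...,1]<.3)&(W[...,1]>-.1)&(abs(W[...,0]-.5)<.08)
    P=W[m]; print(m.sum(),np.median(P[:,2]),cv2.minAreaRect((P[:,:2]*1000).astype(np.float32)))
cv2.imwrite('pics/crop2.png',cv2.resize(s['image'][180:320,220:420,::-1],(800,560)))
print(robot.observe()['contact_force'],robot.observe()['tool_pos'])
```

```text
1147 0.044235304518795204 ((503.68865966796875, 55.227745056152344), (63.28314208984375, 54.83642578125), 66.87029266357422)
229 0.0431307958787952 ((512.31640625, 40.968570709228516), (70.54175567626953, 50.27875900268555), 10.234642028808594)
100 0.044865960292968854 ((508.60101318359375, 48.38577651977539), (64.41329956054688, 55.077877044677734), 9.47813892364502)
[-2.69106547  0.83742927  9.92174592] [0.50989179 0.05565217 0.04409885]
```

View pics/wrist2.png

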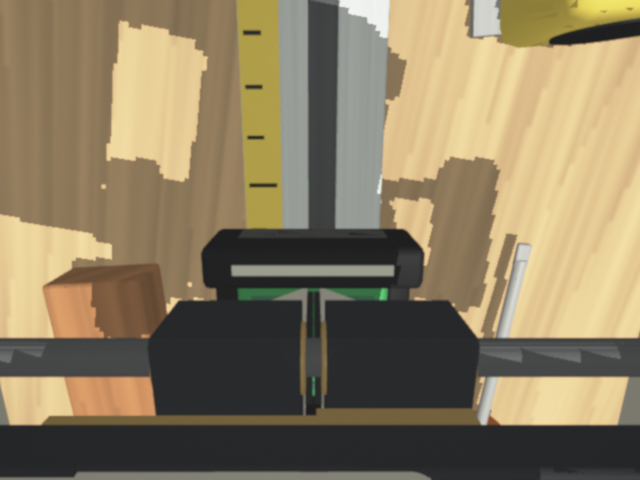

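View pics/crop2.png

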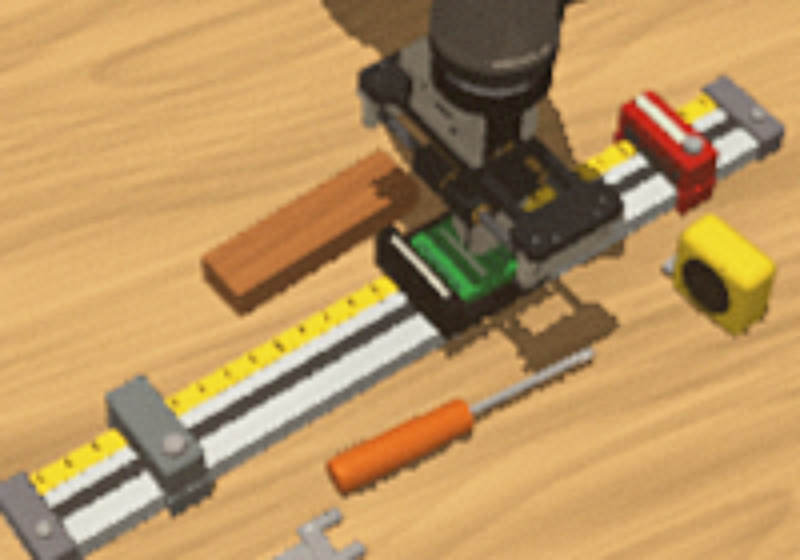

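The slider follows, with the pad down about 6 mm. I push on another 100 mm.

Emit:
{"name": "arm_command", "arguments": {
  "motion": [
    [[0,0,0,0.02,0,0,-1],[0,0,0,0.07,0,0,-1],[0,0,0,0.13,0,0,-1],[0,0,0,0.19,0,0,-1],[0,0,0,0.25,0,0,-1],[0,0,0,0.3,0,0,-1],[0,0,0,0.33,0,0,-1],[0,0,0,0.33,0,0,-1]]
  ]
}}

```text
time: 4.2
tool_pos: [0.4928, 0.1543, 0.0441]
tool_rot: [3.14, -0.0, 1.743]
contact_force: [-3.3, 0.3, 8.7]
opening: 0.0004
```

Run:
```python
from h import *
w=grab('wrist','wrist3'); s=grab('scene','scene3')
u=np.array([-.1702,.9854]);n=np.array([.9854,.1702])
o=np.array([.5153,.0195])
for t,c in(('w',w),('s',s),('s0',load('scene0')),('side0',load('side0'))):
    W=world(c)
    hsv=cv2.cvtColor(c['image'],cv2.COLOR_RGB2HSV); H,S,V=[hsv[...,i].astype(int) for i in range(3)]
    A=(W[...,:2]-o)@u; B=(W[...,:2]-o)@n
    for nm,m in(('green',(H>45)&(H<85)&(S>90)&(W[...,2]>.035)&(W[...,2]<.06)),('red',((H<6)|(H>174))&(S>130)&(W[...,2]>.046)&(W[...,2]<.056)),('top54',(W[...,2]>.0525)&(W[...,2]<.0575)&(V<100))):
        m=m&(abs(B)<.045)&(A>-.1)&(A<.3)&(c['z_map']>0)
        if m.sum(): print(t,nm,m.sum(),'along',np.percentile(A[m],[1,50,99]).round(4),'across',np.percentile(B[m],[1,99]).round(4))
cv2.imwrite('pics/crop3.png',cv2.resize(s['image'][160:300,260:460,::-1],(800,560)))
b=robot.observe();print(b['contact_force'],b['tool_pos'],(b['tool_pos'][:2]-o)@u,b['time'])
```

```text
w green 1146 along [0.1011 0.1467 0.153 ] across [-0.03    0.0306]
w red 12126 along [0.1944 0.2136 0.223 ] across [-0.0365  0.0367]
w top54 7527 along [0.1482 0.1627 0.1687] across [-0.0401  0.0404]
s green 206 along [0.0976 0.1164 0.1497] across [-0.028   0.0336]
s red 12 along [0.1916 0.1951 0.2024] across [-0.0074  0.0021]
s top54 77 along [0.0736 0.0811 0.1623] across [-0.0377  0.0424]
s0 green 323 along [-0.0282 -0.0049  0.0234] across [-0.0283  0.0326]
s0 red 135 along [0.1899 0.1987 0.2213] across [-0.0357  0.0385]
s0 top54 199 along [-0.0487  0.0054  0.0403] across [-0.0382  0.0432]
side0 green 305 along [-0.0304  0.0018  0.0312] across [-0.0331  0.0302]
side0 red 216 along [0.1955 0.2171 0.2266] across [-0.0378  0.0341]
side0 top54 245 along [-0.0443  0.0149  0.2154] across [-0.0422  0.0373]
[-2.12580388  0.46324462  9.56648365] [0.49298666 0.15371586 0.04411857] 0.13605403820329873 4.3
```

View pics/wrist3.png

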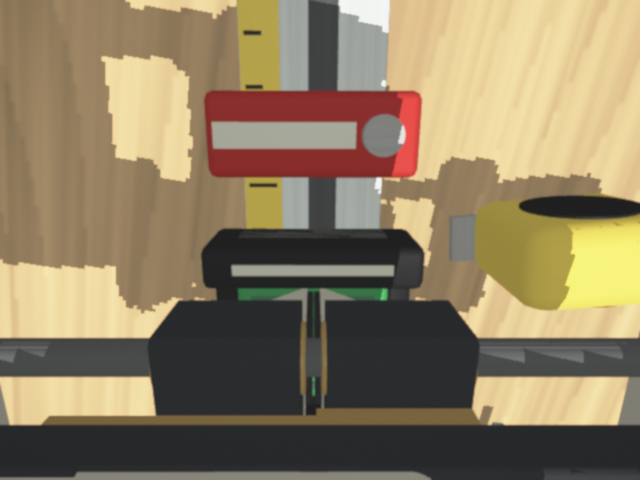

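View pics/crop3.png

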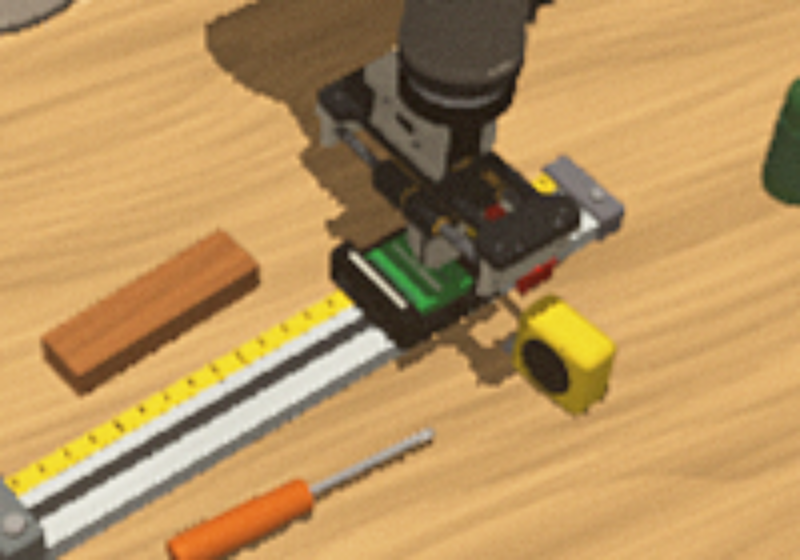

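In the wrist view the slider's front edge is at row 230 and the near face of the red stop at row 177, leaving a gap of about 24 mm. I approach to within about 3 mm and then creep.

Emit:
{"name": "arm_command", "arguments": {
  "motion": [
    [[0,0,0,0.02,0,0,-1],[0,0,0,0.04,0,0,-1],[0,0,0,0.06,0,0,-1],[0,0,0,0.07,0,0,-1],[0,0,0,0.074,0,0,-1],[0,0,0,0.078,0,0,-1],[0,0,0,0.08,0,0,-1],[0,0,0,0.08,0,0,-1]]
  ]
}}

```text
time: 5.1
tool_pos: [0.489, 0.1768, 0.0441]
tool_rot: [3.14, 0.0, 1.742]
contact_force: [-3.1, -0.8, 9.3]
opening: 0.0006
```

Run:
```python
from h import *
w=grab('wrist','wrist4')
u=np.array([-.1702,.9854]);n=np.array([.9854,.1702])
o=np.array([.5153,.0195])
for t,c in(('w',w),):
    W=world(c)
    hsv=cv2.cvtColor(c['image'],cv2.COLOR_RGB2HSV); H,S,V=[hsv[...,i].astype(int) for i in range(3)]
    A=(W[...,:2]-o)@u; B=(W[...,:2]-o)@n
    for nm,m in(('red',((H<6)|(H>174))&(S>130)&(W[...,2]>.046)&(W[...,2]<.056)),('top54',(W[...,2]>.0525)&(W[...,2]<.0575)&(V<100))):
        m=m&(abs(B)<.045)&(A>-.1)&(A<.3)&(c['z_map']>0)
        if m.sum(): print(t,nm,m.sum(),'along',np.percentile(A[m],[.2,1,50,99,99.8]).round(4))
b=robot.observe();print(b['contact_force'],b['contact_force'][:2]@u,b['tool_pos'],(b['tool_pos'][:2]-o)@u,b['time'])
```

```text
w red 11021 along [0.1941 0.1943 0.2142 0.2234 0.2235]
w top54 7323 along [0.1185 0.1703 0.1856 0.1913 0.1915]
[-2.16989637 -0.53509111 10.05146296] -0.1579624164898883 [0.48899443 0.17675277 0.04411688] 0.15943409161200686 5.15
```

View pics/wrist4.png

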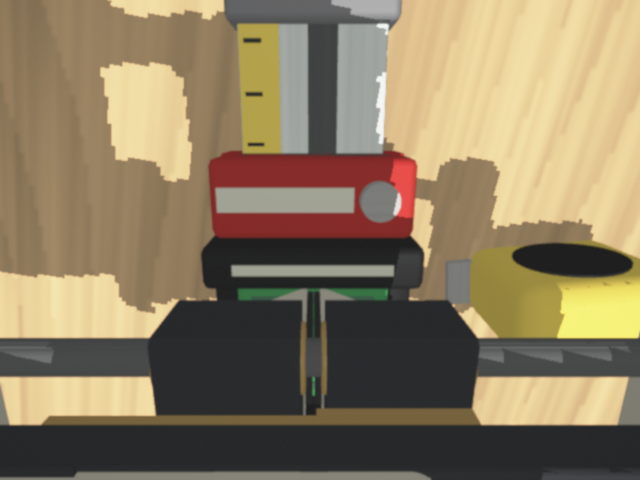

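The slider is almost touching, with its edge at row 238 against the stop. I creep forward another 3 mm and watch the force.

Emit:
{"name": "arm_command", "arguments": {
  "motion": [
    [[0,0,0,0.003,0,0,-1],[0,0,0,0.006,0,0,-1],[0,0,0,0.01,0,0,-1],[0,0,0,0.01,0,0,-1]]
  ]
}}

```text
time: 5.55
tool_pos: [0.4886, 0.1791, 0.0441]
tool_rot: [3.14, 0.001, 1.743]
contact_force: [-1.7, -3.8, 10.1]
opening: 0.0004
```

Emit:
{"name": "arm_command", "arguments": {
  "motion": [
    [[0,0,0,0.003,0,0,-1],[0,0,0,0.006,0,0,-1],[0,0,0,0.006,0,0,-1]]
  ]
}}

```text
time: 5.85
tool_pos: [0.4887, 0.1804, 0.0442]
tool_rot: [3.139, 0.002, 1.743]
contact_force: [-1.3, -7.3, 9.9]
opening: 0.0007
```

Run:
```python
from h import *
w=grab('wrist','wrist5')
u=np.array([-.1702,.9854]);n=np.array([.9854,.1702])
o=np.array([.5153,.0195])
c=w;W=world(c)
hsv=cv2.cvtColor(c['image'],cv2.COLOR_RGB2HSV); H,S,V=[hsv[...,i].astype(int) for i in range(3)]
A=(W[...,:2]-o)@u; B=(W[...,:2]-o)@n
for nm,m in(('red',((H<6)|(H>174))&(S>130)&(W[...,2]>.046)&(W[...,2]<.056)),('top54',(W[...,2]>.0525)&(W[...,2]<.0575)&(V<100))):
        m=m&(abs(B)<.045)&(A>-.1)&(A<.3)&(c['z_map']>0)
        print(nm,m.sum(),'along',np.percentile(A[m],[.2,1,50,99,99.8]).round(4))
b=robot.observe();print(b['contact_force'],b['contact_force'][:2]@u,b['tool_pos'],(b['tool_pos'][:2]-o)@u,b['time'])
```

```text
red 10958 along [0.1941 0.1944 0.2143 0.2235 0.2236]
top54 7473 along [0.1733 0.1747 0.1876 0.1935 0.1937]
[-1.19550669 -5.58859964  9.79608101] -5.303530843726608 [0.48872745 0.18038621 0.04417496] 0.16305991855017882 5.9
```

View pics/wrist5.png

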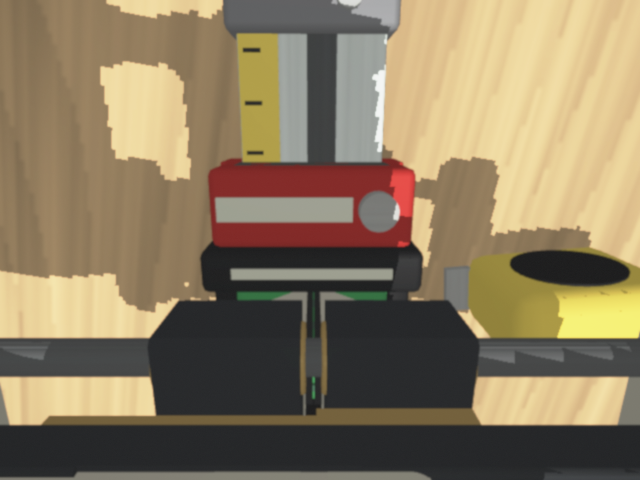

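The slider is against the stop: its edge is at 193.7 mm and the stop face at 194.1 mm, with the horizontal reaction up to about 5–7 N. Lifting straight up.

Emit:
{"name": "arm_command", "arguments": {
  "motion": [
    [[0,0,0,0,0,-0.01,-1],[0,0,0,0,0,-0.02,-1],[0,0,0,0,0,-0.03,-1],[0,0,0,0,0,-0.05,-1],[0,0,0,0,0,-0.1,-1],[0,0,0,0,0,-0.2,-1],[0,0,0,0,0,-0.3,-1],[0,0,0,0,0,-0.3,-1]]
  ]
}}

```text
time: 6.7
tool_pos: [0.49, 0.1822, 0.1368]
tool_rot: [3.134, -0.001, 1.742]
contact_force: [0.8, 0.5, 0.2]
opening: 0.0004
```

Run:
```python
from h import *
u=np.array([-.1702,.9854]);n=np.array([.9854,.1702])
o=np.array([.5153,.0195])
s=grab('scene','scene6');w=grab('wrist','wrist6')
for c in (w,s):
    W=world(c)
    hsv=cv2.cvtColor(c['image'],cv2.COLOR_RGB2HSV); H,S,V=[hsv[...,i].astype(int) for i in range(3)]
    A=(W[...,:2]-o)@u; B=(W[...,:2]-o)@n
    for nm,m in(('green',(H>45)&(H<85)&(S>90)&(W[...,2]>.035)&(W[...,2]<.06)),('red',((H<6)|(H>174))&(S>130)&(W[...,2]>.046)&(W[...,2]<.056)),('top54',(W[...,2]>.0525)&(W[...,2]<.0575)&(V<100))):
        m=m&(abs(B)<.045)&(A>-.1)&(A<.3)&(c['z_map']>0)
        if m.sum():print(nm,m.sum(),'along',np.percentile(A[m],[.2,1,50,99,99.8]).round(4),'z',np.median(W[m][:,2]))
b=robot.observe();print(b['contact_force'],b['tool_pos'],b['time'])
```

```text
green 5035 along [0.1264 0.1353 0.16   0.1769 0.1772] z 0.05055087879305373
red 4487 along [0.1936 0.1943 0.2141 0.2235 0.2236] z 0.05115490827671984
top54 3249 along [0.1159 0.1599 0.1866 0.1936 0.2118] z 0.05503799541437002
green 293 along [0.1204 0.1214 0.1437 0.1745 0.1761] z 0.04922946196677769
red 95 along [0.1924 0.1929 0.2014 0.2213 0.2214] z 0.050280212669856494
top54 157 along [0.0982 0.1002 0.1747 0.2095 0.2138] z 0.05442421716188739
[-0.50248773 -0.35235737 -0.98929808] [0.4878617  0.18163945 0.13330206] 6.8
```

View pics/wrist6.png

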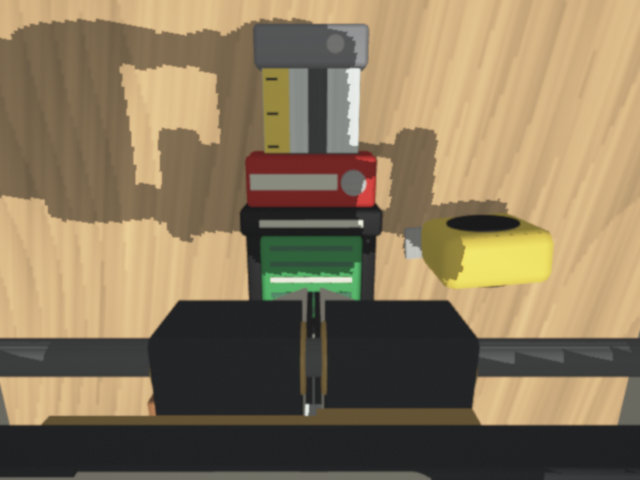

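View pics/scene6.png

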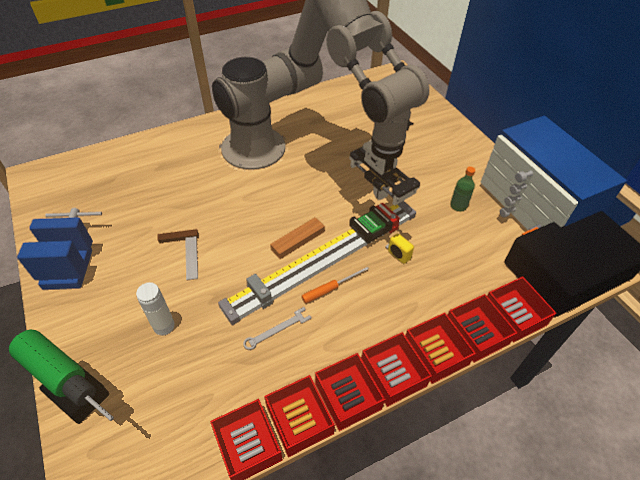

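The pad is up again (z 50.5 mm), the slider is at the red stop, the loose things look unmoved and the tool is clear. Handing in.

```bash
python3 -c "
from cell import robot
print(robot.hand_in())"
```

```text
the job is handed in; nothing more can be done
None
```

The length stop is set: the slider is against the red stop with the white stripe and the pad is up, so it should be locked. I handed the job in at about 6.8 s; the hand-in gives no verdict.

- **What I did:** I pressed the green pad down about 6 mm with closed fingertips. Keeping it pressed, I carried the slider about 145 mm to the red stop and then lifted straight up. The wrist force readings were about 10 N downward and at most about 7 N sideways, against the 45 N limit.
- **Last checks:** The slider's front edge measured 193.6 mm along the rail and the stop's face 194.3 mm, so the gap is under 1 mm. The pad top is back at 50.5 mm, the same as before I pressed it. The tool is 133 mm above the bench with no contact force. The loose things look unmoved in the scene picture, though I did not measure them.
- **Disagreements:** None of the checks failed. The scene camera read positions along the rail up to about 2 mm different from the wrist camera, which is about its calibration error.

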